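Move a drive set to the new dock in the same order

ROBOT

A 6-joint arm with a two-finger parallel gripper is mounted at the origin on the work surface. World frame = base frame: x ahead of the robot, y to its left, z up, the work surface at z = 0. Lengths are in mm, angles in rad, forces in N, time in s.
With the tool pointing down it reaches from about 350 to 875 mm from the base axis. Payload 4.2 kg.
Tool frame: the origin (TCP) lies midway between the tips of the shut fingers; the grasp point (between the pads) lies 19 mm behind it; z points along the fingers, y is the line along which they close (so a half turn about z gives the same grasp; the last joint's range is limited). The gripper opens to 85 mm and grips with 20 to 120 N. Pads are 22 mm wide; open, the fingers measure 114 mm over their backs; the gripper's body (76 mm by 85 mm) begins 54 mm behind the grasp point. The pads swing forward as they close: fully open they stand 13 mm farther back than shut.
Start: joints at [1.424, 0.385, 0.008, 0, -1.194, -0.259], TCP at [246.688, 574.234, 231.312] pointing down, gripper open.
Joint ranges: [-3.14, 3.14], [-1.21, 2.06], [-1.07, 1.41], [-3.16, 2.05], [-2.99, -0.16], [-3.1, 3.1]. Speed limits (rad/s): [2.79, 2.79, 3.14, 3.14, 3.14, 3.14].

INTERFACE

Orientations are given as a unit quaternion [x, y, z, w].
In Python, from bench import read_state, get_image, job_done gives the robot as it stands.
- The arm moves only by the shell command python3 -m jog 'ROWS'. ROWS is JSON, a list of rows, each a list of 3 entries, a list of its own where there are three numbers: the shift along the world's x, y, z scaled (see below), then the turn, a rotation vector about the world's x, y, z scaled (see below), then the gripper's target within -1 to 1 (shut at 1, half-way at 0, fully open at -1). In form: [[[x, y, z], [wx, wy, wz], claw], ...]. A call has 1 to 20 rows; each row is the pose to reach, as a shift and turn from the pose commanded when the call began; what a row does not reach only later rows make up. The controller multiplies each number of a shift by 10 cm and each number of a turn by 120 degrees. A row lasts 1/10 s, in which the tool goes at most 50 mm and 8.59 degrees, less where a joint would pass 70% of its speed; a pose out of reach is approached as far as the arm can. A call with a number of a shift or a turn outside -1 to 1 is refused whole. A call with a gripper value outside its range is refused whole. The fingers move at their own pace and stop on an object; the grip force is fixed at half the most. Time passes only in rows, so rows that repeat a pose let the fingers close. It gives the time, the measured TCP pose, the force, the opening and the grip force at its end, in the units of the state.
- read_state(): the state, without advancing time (a new reading comes with each control period).
- get_image(name): name is "side" or "top" or "wrist"; returns a dict with "frame" (384x512x3 uint8, red, green, blue), "range_z" (384x512 float32, mm along the optical axis (not along the pixel's ray), 0 where there is no reading), "fx", "fy", "cx", "cy" (pixels), "R" (3x3) and "t" (3): a world point X has camera coordinates R X + t. Camera axes: x right, y down, z forward; pixel columns grow to the right and rows downward; lengths in mm; the calibration is good to about 2 mm. A picture is of the moment at which its call begins.
- job_done(): hands the job in; it is judged then, once.
The state is a dict: "clock": time; "joints": joint angles; "joint_vel": joint speeds; "joint_efforts": joint torques, N m; "position": TCP position; "ee_rot": TCP orientation; "contact_force": force on the tool from outside, world axes, zero at the start; "wrist_torque": the same for the moment, N m; "gripper_width": finger opening in mm; "grasp_force": force on a finger pad.
Only numpy, scipy, OpenCV 4.12 (cv2) and the standard library are available. Lean on these libraries where they do the work, as an engineer would, in place of code of your own. Each camera call takes 0.05 s, during which the arm holds its last target. There are 200 camera calls.

TASK

Move the four drives from the old dock over to the empty new dock, keeping their order as counted from each dock's power block: the drive nearest the old dock's power block goes to the place nearest the new dock's power block, and so on. Carry them one at a time, each straight from its place to its new place, and set each down upright in its trough without dropping it. Leave the screw tin and the screwdriver between the docks where they are.

Things in the scene. Friction and masses are not known exactly. Their poses are not given: they have to be found in the camera images.
- slim_mid (a point): Slim disk drive, bare aluminium with a green circuit board on one side, 15 mm thick, 100 mm long, 70 mm tall. Stands upright on a long edge. This point is its centre, half-way up; x is its thickness, y its length, z up. At the start its axes are parallel to those of the old dock. Loose, about 160 g.
- sled_mid (a point): Drive in a black plastic sled with a grey end cap, 20 mm thick, 100 mm long, 72 mm tall. Stands upright on a long edge. This point is its centre, half-way up; x is its thickness, y its length, z up. At the start its axes are parallel to those of the old dock. Loose, about 200 g.
- short_mid (a point): Short solid-state drive, aluminium with dark ribs across, 18 mm thick, 80 mm long, 68 mm tall. Stands upright on a long edge. This point is its centre, half-way up; x is its thickness, y its length, z up. At the start its axes are parallel to those of the old dock. Loose, about 140 g.
- thick_mid (a point): Thick dark steel drive with a white paper label on its top edge, 22 mm thick, 100 mm long, 70 mm tall. Stands upright on a long edge. This point is its centre, half-way up; x is its thickness, y its length, z up. At the start its axes are parallel to those of the old dock. Loose, about 260 g.
- old_dock: Old drive dock, off-white with grey ribs, at the start with the four drives, in any order, each centred in its place. 372 x 130 mm, fixed. Origin: centre of its underside, on the table; x along the row. Four places at x = -108, -36, +36, +108 mm: troughs 34 mm wide (x), 118 mm long (y), floor 8 mm above the table, rib tops 18 mm. Drives stand with their length along its y.
- new_dock: New drive dock, black, empty at the start, to the left or right of the old one. 372 x 130 mm, fixed. Origin: centre of its underside, on the table; x along the row. Four places at x = -108, -36, +36, +108 mm: troughs 34 mm wide (x), 118 mm long (y), floor 8 mm above the table, rib tops 18 mm. Drives stand with their length along its y.
- power_old: Power block of the old dock: a block 34 x 90 x 22 mm with a round silver button on top (top 30 mm above the table). Origin: centre of its underside, at x = -165 or +165 mm on the dock's axis: either end, differing from start to start and between docks; the other end has a low blank plate. Place centres lie 57, 129, 201 and 273 mm from it.
- power_new: Power block of the new dock: a block 34 x 90 x 22 mm with a round silver button on top (top 30 mm above the table). Origin: centre of its underside, at x = -165 or +165 mm on the dock's axis: either end, differing from start to start and between docks; the other end has a low blank plate. Place centres lie 57, 129, 201 and 273 mm from it.
- screw_tin: Small round steel tin, 60 mm across and 22 mm high, on the table between the docks, loose. Origin: centre of its underside. Not to be moved.
- screwdriver_grip (a point): Screwdriver with an orange handle, 160 mm long, 26 mm high, lying between the docks, roughly along the robot's x, loose. This point is on its handle. Not to be moved.
Not all that is in view belongs to the job. What is shaped like the part that bears slim_mid but blue is not meant. What is shaped like the part that bears short_mid but blue is not meant.

How it is judged (in metres and radians):
At the end, for the whole second after the job is handed in: Each place of the new dock, counted from its power block, holds the drive from the same place of the old dock: within 16 mm along the row, on the trough floor (within 8 mm), upright within 7 degrees, released, at rest (((height (world z) of drive_slim between 0.003 and 0.016 m and horizontal distance between slim_mid and power_new between 0.041 and 0.073 m) or (height (world z) of drive_sled between 0.003 and 0.016 m and horizontal distance between sled_mid and power_new between 0.041 and 0.073 m) or (height (world z) of drive_short between 0.003 and 0.016 m and horizontal distance between short_mid and power_new between 0.041 and 0.073 m) or (height (world z) of drive_thick between 0.003 and 0.016 m and horizontal distance between thick_mid and power_new between 0.041 and 0.073 m)) and ((height (world z) of drive_slim between 0.003 and 0.016 m and horizontal distance between slim_mid and power_new between 0.113 and 0.145 m) or (height (world z) of drive_sled between 0.003 and 0.016 m and horizontal distance between sled_mid and power_new between 0.113 and 0.145 m) or (height (world z) of drive_short between 0.003 and 0.016 m and horizontal distance between short_mid and power_new between 0.113 and 0.145 m) or (height (world z) of drive_thick between 0.003 and 0.016 m and horizontal distance between thick_mid and power_new between 0.113 and 0.145 m)) and ((height (world z) of drive_slim between 0.003 and 0.016 m and horizontal distance between slim_mid and power_new between 0.185 and 0.217 m) or (height (world z) of drive_sled between 0.003 and 0.016 m and horizontal distance between sled_mid and power_new between 0.185 and 0.217 m) or (height (world z) of drive_short between 0.003 and 0.016 m and horizontal distance between short_mid and power_new between 0.185 and 0.217 m) or (height (world z) of drive_thick between 0.003 and 0.016 m and horizontal distance between thick_mid and power_new between 0.185 and 0.217 m)) and ((height (world z) of drive_slim between 0.003 and 0.016 m and horizontal distance between slim_mid and power_new between 0.257 and 0.289 m) or (height (world z) of drive_sled between 0.003 and 0.016 m and horizontal distance between sled_mid and power_new between 0.257 and 0.289 m) or (height (world z) of drive_short between 0.003 and 0.016 m and horizontal distance between short_mid and power_new between 0.257 and 0.289 m) or (height (world z) of drive_thick between 0.003 and 0.016 m and horizontal distance between thick_mid and power_new between 0.257 and 0.289 m)) and angle between each of slim_mid, sled_mid, short_mid, thick_mid's own z axis and vertical below 0.12 rad and linear speed of each of drive_slim, drive_sled, drive_short, drive_thick below 0.02 m/s and angular speed of each of drive_slim, drive_sled, drive_short, drive_thick below 0.2 rad/s); the robot touches nothing.
It fails at once if a drive stands in a place of the new dock while the same-numbered place of the old dock (counted from the power block) still holds a drive: wrong order ((((height (world z) of drive_slim between 0.003 and 0.016 m and horizontal distance between slim_mid and power_new between 0.041 and 0.073 m) or (height (world z) of drive_sled between 0.003 and 0.016 m and horizontal distance between sled_mid and power_new between 0.041 and 0.073 m) or (height (world z) of drive_short between 0.003 and 0.016 m and horizontal distance between short_mid and power_new between 0.041 and 0.073 m) or (height (world z) of drive_thick between 0.003 and 0.016 m and horizontal distance between thick_mid and power_new between 0.041 and 0.073 m)) and ((height (world z) of drive_slim between 0.003 and 0.016 m and horizontal distance between slim_mid and power_old between 0.041 and 0.073 m) or (height (world z) of drive_sled between 0.003 and 0.016 m and horizontal distance between sled_mid and power_old between 0.041 and 0.073 m) or (height (world z) of drive_short between 0.003 and 0.016 m and horizontal distance between short_mid and power_old between 0.041 and 0.073 m) or (height (world z) of drive_thick between 0.003 and 0.016 m and horizontal distance between thick_mid and power_old between 0.041 and 0.073 m))) or (((height (world z) of drive_slim between 0.003 and 0.016 m and horizontal distance between slim_mid and power_new between 0.113 and 0.145 m) or (height (world z) of drive_sled between 0.003 and 0.016 m and horizontal distance between sled_mid and power_new between 0.113 and 0.145 m) or (height (world z) of drive_short between 0.003 and 0.016 m and horizontal distance between short_mid and power_new between 0.113 and 0.145 m) or (height (world z) of drive_thick between 0.003 and 0.016 m and horizontal distance between thick_mid and power_new between 0.113 and 0.145 m)) and ((height (world z) of drive_slim between 0.003 and 0.016 m and horizontal distance between slim_mid and power_old between 0.113 and 0.145 m) or (height (world z) of drive_sled between 0.003 and 0.016 m and horizontal distance between sled_mid and power_old between 0.113 and 0.145 m) or (height (world z) of drive_short between 0.003 and 0.016 m and horizontal distance between short_mid and power_old between 0.113 and 0.145 m) or (height (world z) of drive_thick between 0.003 and 0.016 m and horizontal distance between thick_mid and power_old between 0.113 and 0.145 m))) or (((height (world z) of drive_slim between 0.003 and 0.016 m and horizontal distance between slim_mid and power_new between 0.185 and 0.217 m) or (height (world z) of drive_sled between 0.003 and 0.016 m and horizontal distance between sled_mid and power_new between 0.185 and 0.217 m) or (height (world z) of drive_short between 0.003 and 0.016 m and horizontal distance between short_mid and power_new between 0.185 and 0.217 m) or (height (world z) of drive_thick between 0.003 and 0.016 m and horizontal distance between thick_mid and power_new between 0.185 and 0.217 m)) and ((height (world z) of drive_slim between 0.003 and 0.016 m and horizontal distance between slim_mid and power_old between 0.185 and 0.217 m) or (height (world z) of drive_sled between 0.003 and 0.016 m and horizontal distance between sled_mid and power_old between 0.185 and 0.217 m) or (height (world z) of drive_short between 0.003 and 0.016 m and horizontal distance between short_mid and power_old between 0.185 and 0.217 m) or (height (world z) of drive_thick between 0.003 and 0.016 m and horizontal distance between thick_mid and power_old between 0.185 and 0.217 m))) or (((height (world z) of drive_slim between 0.003 and 0.016 m and horizontal distance between slim_mid and power_new between 0.257 and 0.289 m) or (height (world z) of drive_sled between 0.003 and 0.016 m and horizontal distance between sled_mid and power_new between 0.257 and 0.289 m) or (height (world z) of drive_short between 0.003 and 0.016 m and horizontal distance between short_mid and power_new between 0.257 and 0.289 m) or (height (world z) of drive_thick between 0.003 and 0.016 m and horizontal distance between thick_mid and power_new between 0.257 and 0.289 m)) and ((height (world z) of drive_slim between 0.003 and 0.016 m and horizontal distance between slim_mid and power_old between 0.257 and 0.289 m) or (height (world z) of drive_sled between 0.003 and 0.016 m and horizontal distance between sled_mid and power_old between 0.257 and 0.289 m) or (height (world z) of drive_short between 0.003 and 0.016 m and horizontal distance between short_mid and power_old between 0.257 and 0.289 m) or (height (world z) of drive_thick between 0.003 and 0.016 m and horizontal distance between thick_mid and power_old between 0.257 and 0.289 m)))).
It fails at once if two drives are out of the docks at once (drives go over one at a time, each straight to its place) (((height (world z) of drive_slim below 0.003 m or height (world z) of drive_slim above 0.016 m or angle between drive_slim's own z axis and vertical above 0.5 rad) and (height (world z) of drive_sled below 0.003 m or height (world z) of drive_sled above 0.016 m or angle between drive_sled's own z axis and vertical above 0.5 rad)) or ((height (world z) of drive_slim below 0.003 m or height (world z) of drive_slim above 0.016 m or angle between drive_slim's own z axis and vertical above 0.5 rad) and (height (world z) of drive_short below 0.003 m or height (world z) of drive_short above 0.016 m or angle between drive_short's own z axis and vertical above 0.5 rad)) or ((height (world z) of drive_slim below 0.003 m or height (world z) of drive_slim above 0.016 m or angle between drive_slim's own z axis and vertical above 0.5 rad) and (height (world z) of drive_thick below 0.003 m or height (world z) of drive_thick above 0.016 m or angle between drive_thick's own z axis and vertical above 0.5 rad)) or ((height (world z) of drive_sled below 0.003 m or height (world z) of drive_sled above 0.016 m or angle between drive_sled's own z axis and vertical above 0.5 rad) and (height (world z) of drive_short below 0.003 m or height (world z) of drive_short above 0.016 m or angle between drive_short's own z axis and vertical above 0.5 rad)) or ((height (world z) of drive_sled below 0.003 m or height (world z) of drive_sled above 0.016 m or angle between drive_sled's own z axis and vertical above 0.5 rad) and (height (world z) of drive_thick below 0.003 m or height (world z) of drive_thick above 0.016 m or angle between drive_thick's own z axis and vertical above 0.5 rad)) or ((height (world z) of drive_short below 0.003 m or height (world z) of drive_short above 0.016 m or angle between drive_short's own z axis and vertical above 0.5 rad) and (height (world z) of drive_thick below 0.003 m or height (world z) of drive_thick above 0.016 m or angle between drive_thick's own z axis and vertical above 0.5 rad))).
It fails at once if a drive is dropped: it falls free faster than 0.6 m/s (more than about 18 mm) ((linear speed of drive_slim above 0.6 m/s and contact force between drive_slim and the fingers below 0.05 N) or (linear speed of drive_sled above 0.6 m/s and contact force between drive_sled and the fingers below 0.05 N) or (linear speed of drive_short above 0.6 m/s and contact force between drive_short and the fingers below 0.05 N) or (linear speed of drive_thick above 0.6 m/s and contact force between drive_thick and the fingers below 0.05 N)).
It fails at once if the screw tin or the screwdriver is shifted by more than 30 mm (distance of any of screw_tin, screwdriver_grip from where it was at the start of the episode above 0.03 m).
It also fails if it takes over 112 s, if anything falls off the work surface, if the arm or the gripper's body presses on something with over 40 N, if the wrist force passes 120 N, or if a joint passes its speed limit or range.

## Working session

There is one attempt and no reset: what is moved stays moved. The work goes in short steps, Python scripts to look and compute and a shell command to move; the robot and the scene stay as the last step left them, time stands still between calls to the robot, and variables do not carry over. Pictures are saved under pics/ and viewed, at most 14 in all, crops included, and the job is handed in when it is done.

```bash
mkdir -p pics; ls; cat > h.py <<'E'
import numpy as np,cv2,json
from bench import read_state,get_image,job_done
def snap(n,f):
    d=get_image(n); cv2.imwrite('pics/'+f+'.png',d['frame'][:,:,::-1]); np.savez('pics/'+f+'.npz',**d); return d
def world(d,u,v,z=None):
    """pixel -> world: by range, or on plane z"""
    R,t=np.array(d['R']),np.array(d['t']); r=np.array([(u-d['cx'])/d['fx'],(v-d['cy'])/d['fy'],1.])
    if z is None: return R.T@(r*d['range_z'][int(v),int(u)]-t)
    c=-R.T@t; w=R.T@r; return c+w*(z-c[2])/w[2]
E
python3 - <<'E'
from h import *
d=snap('top','top0'); snap('side','side0'); s=read_state()
im=d['frame'];print(np.round(-np.array(d['R']).T@d['t']),d['fx'],s)
cv2.imwrite('pics/top0b.png',cv2.resize(im[:,:,::-1],(800,600),interpolation=cv2.INTER_CUBIC))
E
```

```text
pics
[500. -62. 901.] 354.5052226517377 {'clock': 0.1, 'joints': array([ 1.42362574e+00,  3.85472989e-01,  6.78822059e-03, -4.04268547e-04,
       -1.19399542e+00, -2.58595431e-01]), 'joint_vel': array([-6.65883507e-06, -2.35978616e-03,  2.52730776e-03,  1.11247357e-03,
       -1.14874211e-04, -3.81418079e-04]), 'joint_efforts': array([-3.07963674e-04, -3.93320775e+01,  1.88928688e+01,  4.19789091e+00,
       -2.58214372e-03,  7.54017329e-07]), 'position': array([246.49310474, 573.78941624, 230.34962536]), 'ee_rot': array([ 9.79474264e-01, -2.01566972e-01, -1.35142051e-04,  9.50932149e-04]), 'contact_force': array([ 0.05655743,  0.14470792, -0.28574556]), 'wrist_torque': array([ 0.01928246,  0.01832472, -0.01327713]), 'grasp_force': 0.0, 'gripper_width': 85.2665136342247}
```

View pics/top0b.png

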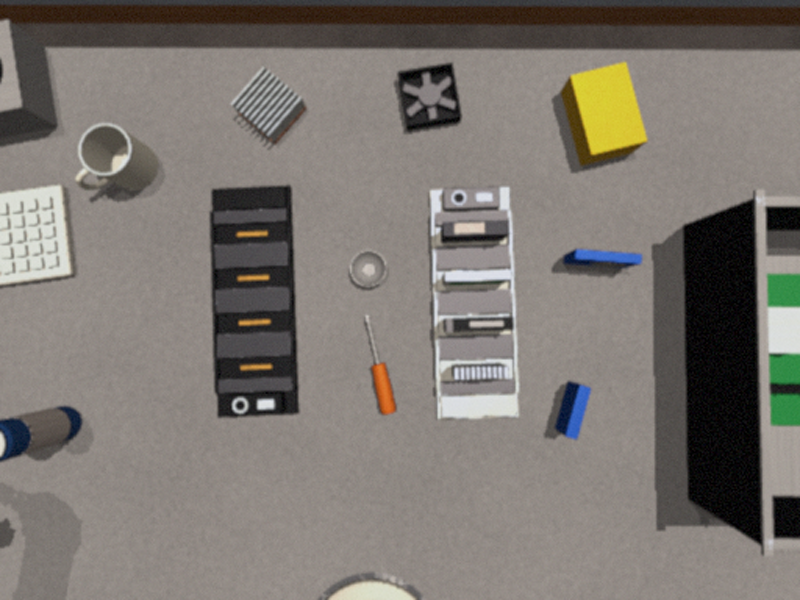

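View pics/side0.png

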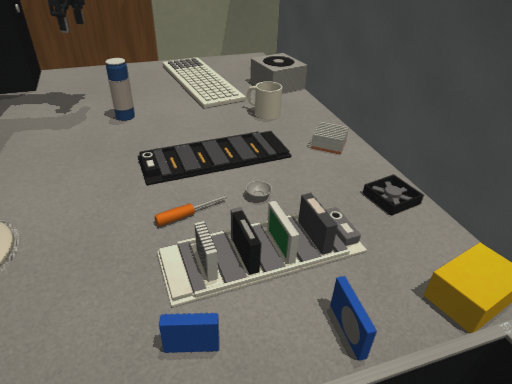

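The top view, in 800x600 pixels, shows:
- **Old dock:** white, centred near (475,300), with its power block at the far end (459,198).
- **Old dock drives, from the power block:** thick (475,230), slim (475,277), sled (478,325), short (480,373).
- **New dock:** black, centred near (255,300), with its power block at the near end (240,405).
- **Not meant:** the blue boxes at (603,257) and (573,410) lie outside the dock. They are the decoys.

The side view agrees: slim has the green board, short has ribs.

```bash
python3 - <<'E'
from h import *
d=dict(np.load('pics/top0.npz')); R,t=d['R'],d['t']
v,u=np.mgrid[:384,:512]; z=d['range_z']
P=np.stack([(u-d['cx'])/d['fx']*z,(v-d['cy'])/d['fy']*z,z],-1)-t; W=P@R
Z=W[...,2]; print('table z',np.median(Z[z>0]))
def rect(m,n):
    k,l,s,c=cv2.connectedComponentsWithStats(m.astype(np.uint8))
    for i in range(1,k):
        if s[i,4]>60:
            p=W[l==i]; r=cv2.minAreaRect(p[:,:2].astype(np.float32)); print(n,np.round(r[0]),np.round(r[1]),round(r[2],1),'zmed',np.round(np.median(p[:,2])),'px',np.round(c[i]))
box=lambda a,b,c,e:(u>=a)&(u<b)&(v>=c)&(v<e)
rect((Z>45)&box(270,335,115,272),'drive')
rect((Z>4)&(Z<40)&box(270,335,115,272)|(Z>4)&box(270,335,115,272),'old')
rect((Z>4)&box(130,196,112,272),'new')
rect((Z>24)&(Z<40)&box(130,196,112,272),'newpower')
rect((Z>6)&box(220,262,150,275),'mid')
for n,c in dict(oldc=[(430,188),(509,187),(518,415),(438,418)],newc=[(212,189),(290,186),(298,413),(219,416)]).items():
    q=np.array([world(d,a/1.5625,b/1.5625,10)[:2] for a,b in c]);print(n,np.round(q).tolist(),np.round(q.mean(0)),np.degrees(np.arctan2(*(q[0]+q[1]-q[2]-q[3])[::-1])))
E
```

```text
table z 0.6108575034266455
drive [ 604. -107.] [ 81. 211.] 45.6 zmed 78.0 px [304. 147.]
drive [ 561. -123.] [ 53. 164.] 27.2 zmed 78.0 px [305. 177.]
drive [ 504. -135.] [ 20. 146.] 2.3 zmed 80.0 px [306. 207.]
drive [ 449. -124.] [154.  47.] 67.5 zmed 75.0 px [307. 238.]
old [ 541. -144.] [372. 165.] 2.0 zmed 18.0 px [303. 194.]
new [545. 103.] [375. 328.] 2.0 zmed 17.0 px [162. 193.]
newpower [377. 190.] [34. 90.] 2.8 zmed 30.0 px [162. 259.]
mid [561. -20.] [147.  57.] 45.6 zmed 14.0 px [235. 171.]
mid [438.  -6.] [ 83. 146.] 77.5 zmed 23.0 px [244. 243.]
oldc [[725.0, -86.0], [728.0, -214.0], [361.0, -228.0], [355.0, -101.0]] [ 542. -157.] 2.2732319763243023
newc [[722.0, 270.0], [727.0, 143.0], [361.0, 122.0], [354.0, 249.0]] [541. 196.] 3.2426564530935305
```

```bash
python3 - <<'E'
from h import *
d=dict(np.load('pics/top0.npz')); R,t=d['R'],d['t']
v,u=np.mgrid[:384,:512]; z=d['range_z']
W=(np.stack([(u-d['cx'])/d['fx']*z,(v-d['cy'])/d['fy']*z,z],-1)-t)@R; Z=W[...,2]
X,Y=W[...,0],W[...,1]
def mr(m,n):
    p=W[m][:,:2]; r=cv2.minAreaRect(p.astype(np.float32)); print(n,np.round(r[0],1),np.round(r[1],1),round(r[2],2),len(p))
for n,h,x in [('thick',78,652),('slim',78,577),('sled',80,504),('short',76,433)]:
    m=(abs(Z-h)<4)&(Y<-85)&(Y>-235)&(abs(X-x)<35); mr(m,n)
m=(Z>13)&(Z<34)&(X>345)&(X<735)
mr(m&(Y>115)&(Y<280),'new'); mr(m&(Y<-80)&(Y>-240),'old')
mp=(Z>26)&(Z<34)
mr(mp&(Y>115)&(Y<280)&(X<410),'pnew'); mr(mp&(Y<-80)&(Y>-240)&(X>680),'pold')
mr((Z>5)&(Z<40)&(abs(X-593)<45)&(abs(Y-12)<50),'tin'); mr((Z>6)&(Z<40)&(X>345)&(X<550)&(abs(Y-12)<60),'driver')
E
```

```text
thick [ 648.9 -151.8] [22.4 98.7] 2.14 403
slim [ 576.9 -154.3] [15.  98.1] 2.29 278
sled [ 505.1 -157.8] [ 19.9 100.4] 2.27 376
short [ 433.9 -160.7] [18.9 76.7] 0.7 274
new [541.1 198.8] [364.2 131.1] 3.19 4759
old [ 540.9 -156.5] [363.9 130.3] 2.2 4759
pnew [376.5 189.6] [34.1 89.7] 2.98 507
pold [ 805.4 -132.4] [245.7  90.9] 10.18 531
tin [599.3  17.6] [73.5 76.9] 84.94 384
driver [440.3  -2.7] [158.6  25.3] 14.51 402
```

Heights and sizes check out: drive tops are at 76–80 mm and the footprints match.

| Item | Centre (x, y) | Yaw |
|---|---|---|
| Old dock | (541, -157) | 2.2° |
| New dock | (541, 198.5) | 3.1° |

| Drive | Target (x, y) |
|---|---|
| thick | (433, 193) |
| slim | (505, 197) |
| sled | (577, 200.5) |
| short | (649, 204) |

Next I go above the thick drive.

```bash
python3 -m jog '[[[0.25,-0.45,0],[0,0,-0.034],-1],[[0.5,-0.91,0],[0,0,-0.067],-1],[[0.5,-0.91,0],[0,0,-0.067],-1]]'
python3 -m jog '[[[0.25,-0.45,0],[0,0,-0.034],-1],[[0.5,-0.91,0],[0,0,-0.067],-1],[[0.5,-0.91,0],[0,0,-0.067],-1]]'
python3 -m jog '[[[0.25,-0.45,0],[0,0,-0.034],-1],[[0.5,-0.91,0],[0,0,-0.067],-1],[[0.5,-0.91,0],[0,0,-0.067],-1]]' >/dev/null
python3 -m jog '[[[0.25,-0.45,0],[0,0,-0.034],-1],[[0.5,-0.91,0],[0,0,-0.067],-1],[[0.5,-0.91,0],[0,0,-0.067],-1]]' >/dev/null
python3 -m jog '[[[0.25,-0.45,0],[0,0,-0.034],-1],[[0.5,-0.91,0],[0,0,-0.067],-1],[[0.5,-0.91,0],[0,0,-0.067],-1]]' >/dev/null
python3 -m jog '[[[0.25,-0.45,0],[0,0,-0.034],-1],[[0.5,-0.91,0],[0,0,-0.067],-1],[[0.5,-0.91,0],[0,0,-0.067],-1]]' >/dev/null
python3 -m jog '[[[0.25,-0.45,0],[0,0,-0.034],-1],[[0.5,-0.91,0],[0,0,-0.067],-1],[[0.5,-0.91,0],[0,0,-0.067],-1]]' >/dev/null
python3 -m jog '[[[0.25,-0.45,0],[0,0,-0.034],-0.2],[[0.5,-0.91,0],[0,0,-0.067],-0.2],[[0.5,-0.91,0],[0,0,-0.067],-0.2],[[0.5,-0.91,0],[0,0,-0.067],-0.2],[[0.5,-0.91,0],[0,0,-0.067],-0.2]]'
cat >> h.py <<'E'
def st():
    s=read_state(); x,y,_,_=s['ee_rot']
    a=np.degrees(2*np.arctan2(y,x))-90
    print('t',round(s['clock'],1),'pos',np.round(s['position'],1),'yaw',round((a+90)%180-90,2),'w',round(s['gripper_width'],1),'gf',round(s['grasp_force'],1),'F',np.round(s['contact_force'],1),'j',np.round(s['joints'],2))
E
python3 -c "
from h import *
st();snap('wrist','w1')"
```

```text
clock: 0.4
position: [297.9, 478.8, 231.1]
ee_rot: [0.962, -0.272, -0.0, 0.001]
contact_force: [0.9, 0.5, 0.2]
gripper_width: 85.8
grasp_force: 0.0
clock: 0.7
position: [347.7, 388.2, 231.2]
ee_rot: [0.941, -0.339, -0.0, 0.001]
contact_force: [-0.3, 0.7, 0.2]
gripper_width: 85.2
grasp_force: 0.0
clock: 2.7
position: [646.5, -151.9, 231.0]
ee_rot: [0.723, -0.691, -0.0, 0.0]
contact_force: [-1.0, 0.2, -0.1]
gripper_width: 51.2
grasp_force: 0.0
t 2.7 pos [ 646.5 -151.9  231. ] yaw 2.56 w 51.2 gf 0.0 F [-1.   0.2 -0.1] j [ 0.01  0.45  0.11 -0.   -1.23  0.03]
```

View pics/w1.png

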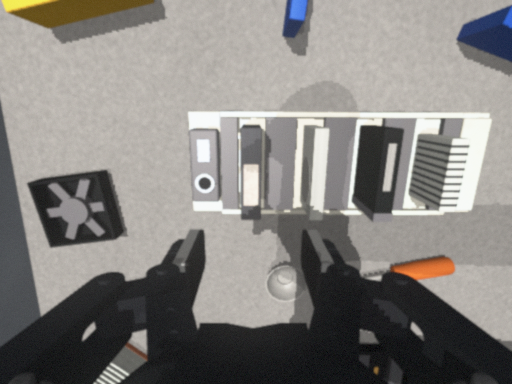

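The wrist view shows the fingers (185,260) and (320,260) straddling the thick drive (251,180) along the row, as planned. I descend, grip and lift.

```bash
python3 -m jog '[[[0.01,0,-0.3],[0,0,-0.002],-0.2],[[0.023,0,-0.6],[0,0,-0.002],-0.2],[[0.023,0,-1],[0,0,-0.002],-0.2],[[0.023,0,-1],[0,0,-0.002],-0.2]]'
python3 -m jog '[[[0,0,-0.25],[0,0,0],-0.2],[[0,0,-0.5],[0,0,0],-0.2],[[0,0,-0.75],[0,0,0],-0.2],[[0,0,-0.96],[0,0,0],-0.2],[[0,0,-0.96],[0,0,0],-0.2]]'
python3 -m jog '[[[0,0,0],[0,0,0],1],[[0,0,0],[0,0,0],1],[[0,0,0],[0,0,0],1],[[0,0,0],[0,0,0],1],[[0,0,0],[0,0,0],1],[[0,0,0],[0,0,0],1],[[0,0,0],[0,0,0],1],[[0,0,0],[0,0,0],1]]'
python3 -c "
from h import *
st()"
```

```text
clock: 3.15
position: [644.8, -151.5, 125.8]
ee_rot: [0.721, -0.693, -0.005, 0.003]
contact_force: [-0.8, 0.3, -0.9]
gripper_width: 51.5
grasp_force: 0.0
clock: 3.65
position: [647.9, -152.7, 34.4]
ee_rot: [0.721, -0.693, -0.001, 0.001]
contact_force: [-0.4, 0.1, 1.0]
gripper_width: 51.2
grasp_force: 0.0
clock: 4.45
position: [650.5, -153.7, 37.8]
ee_rot: [0.721, -0.693, 0.002, -0.001]
contact_force: [-1.0, 1.0, 6.5]
gripper_width: 21.2
grasp_force: 60.4
t 4.5 pos [ 650.5 -153.7   37.8] yaw 2.23 w 21.2 gf 60.4 F [-1.   1.   6.5] j [ 0.01  0.63 -0.1   0.   -0.84  0.03]
```

```bash
python3 -m jog '[[[0,0,0.1],[0,0,0],1],[[0,0,0.3],[0,0,0],1],[[0,0,0.5],[0,0,0],1],[[0,0,0.7],[0,0,0],1],[[0,0,0.9],[0,0,0],1],[[0,0,1],[0,0,0],1],[[0,0,1],[0,0,0],1],[[0,0,1],[0,0,0],1]]'
python3 -c "
from h import *
st()"
```

```text
clock: 5.25
position: [648.3, -153.6, 134.4]
ee_rot: [0.72, -0.694, -0.001, 0.0]
contact_force: [-0.3, 0.3, -1.8]
gripper_width: 21.2
grasp_force: 59.6
t 5.2 pos [ 648.3 -153.6  134.4] yaw 2.16 w 21.2 gf 59.6 F [-0.3  0.3 -1.8] j [ 0.01  0.53 -0.01 -0.   -1.03  0.03]
```

```bash
python3 -m jog '[[[-0.06,0.1,0],[0,0,0.002],1],[[-0.18,0.29,0],[0,0,0.002],1],[[-0.36,0.58,0],[0,0,0.002],1],[[-0.54,0.866,0],[0,0,0.002],1]]' >/dev/null
python3 -m jog '[[[-0.18,0.29,0],[0,0,0.002],1],[[-0.36,0.58,0],[0,0,0.002],1],[[-0.54,0.866,0],[0,0,0.002],1]]' >/dev/null
python3 -m jog '[[[-0.18,0.29,0],[0,0,0.002],1],[[-0.36,0.58,0],[0,0,0.002],1],[[-0.54,0.866,0],[0,0,0.002],1]]' >/dev/null
python3 -m jog '[[[-0.18,0.29,0],[0,0,0.002],1],[[-0.36,0.58,0],[0,0,0.002],1],[[-0.48,0.76,0],[0,0,0.002],1],[[-0.54,0.866,0],[0,0,0.002],1],[[-0.54,0.866,0],[0,0,0.002],1],[[-0.54,0.866,0],[0,0,0.002],1],[[-0.54,0.866,0],[0,0,0.002],1]]'
python3 -c "
from h import *
st();snap('wrist','w2')"
```

```text
clock: 6.95
position: [433.1, 191.9, 135.1]
ee_rot: [0.726, -0.688, -0.0, 0.0]
contact_force: [-0.2, -0.1, -1.9]
gripper_width: 21.3
grasp_force: 59.6
t 7.0 pos [433.1 191.9 135.1] yaw 3.09 w 21.3 gf 59.6 F [-0.2 -0.1 -1.9] j [ 0.76  0.23 -0.49  0.   -0.85 -0.71]
```

View pics/w2.png

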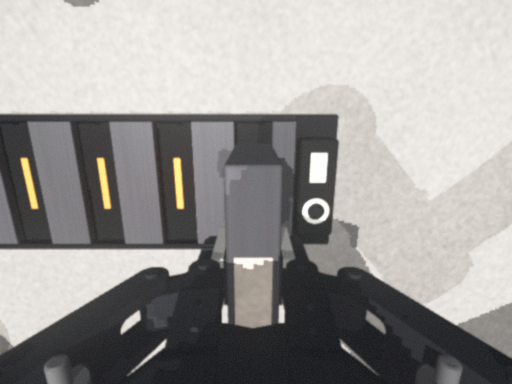

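The drive is upright in the fingers and lined up with the first trough, next to the power block (318,190). I lower it.

```bash
python3 -m jog '[[[0,0.01,-0.1],[0,0,0],1],[[0,0.01,-0.3],[0,0,0],1],[[0,0.01,-0.5],[0,0,0],1],[[0,0.01,-0.7],[0,0,0],1],[[0,0.01,-0.85],[0,0,0],1],[[0,0.01,-0.92],[0,0,0],1],[[0,0.01,-0.95],[0,0,0],1],[[0,0.01,-0.95],[0,0,0],1],[[0,0.01,-0.95],[0,0,0],1]]'
python3 -m jog '[[[0,0,-0.01],[0,0,0],1],[[0,0,-0.02],[0,0,0],1],[[0,0,-0.02],[0,0,0],1],[[0,0,-0.02],[0,0,0],1]]'
python3 -c "
from h import *
st()"
```

```text
clock: 7.9
position: [433.5, 194.0, 40.9]
ee_rot: [0.726, -0.687, 0.0, -0.001]
contact_force: [-0.3, 0.6, -2.1]
gripper_width: 21.1
grasp_force: 59.6
clock: 8.3
position: [433.1, 193.7, 38.5]
ee_rot: [0.726, -0.687, 0.0, -0.0]
contact_force: [0.3, -0.4, -2.6]
gripper_width: 21.4
grasp_force: 59.6
t 8.3 pos [433.1 193.7  38.5] yaw 3.15 w 21.4 gf 59.6 F [ 0.3 -0.4 -2.6] j [ 0.76  0.38 -0.59  0.   -0.6  -0.71]
```

Still carrying its full weight (-2.6 N), so a little lower.

```bash
python3 -m jog '[[[0,0,-0.01],[0,0,0],1],[[0,0,-0.02],[0,0,0],1],[[0,0,-0.02],[0,0,0],1],[[0,0,-0.02],[0,0,0],1]]'
python3 -c "
from h import *
st()"
```

```text
clock: 8.7
position: [433.2, 193.8, 37.6]
ee_rot: [0.726, -0.687, 0.0, -0.0]
contact_force: [-3.3, -1.1, 9.6]
gripper_width: 21.3
grasp_force: 61.4
t 8.7 pos [433.2 193.8  37.6] yaw 3.19 w 21.3 gf 61.4 F [-3.3 -1.1  9.6] j [ 0.76  0.38 -0.59  0.   -0.59 -0.71]
```

Seated (9.6 N upward). I release, retreat and go to slim.

```bash
python3 -m jog '[[[0,0,0],[0,0,0],-0.2],[[0,0,0],[0,0,0],-0.2],[[0,0,0],[0,0,0],-0.2],[[0,0,0],[0,0,0],-0.2],[[0,0,0],[0,0,0],-0.2],[[0,0,0.2],[0,0,0],-0.2],[[0,0,0.6],[0,0,0],-0.2],[[0,0,1],[0,0,0],-0.2],[[0,0,1],[0,0,0],-0.2]]'
python3 -m jog '[[[0.12,-0.29,0],[0,0,-0.002],-0.2],[[0.24,-0.58,0],[0,0,-0.002],-0.2],[[0.36,-0.872,0],[0,0,-0.002],-0.2]]' >/dev/null
python3 -m jog '[[[0.12,-0.29,0],[0,0,-0.002],-0.2],[[0.24,-0.58,0],[0,0,-0.002],-0.2],[[0.36,-0.872,0],[0,0,-0.002],-0.2]]' >/dev/null
python3 -m jog '[[[0.12,-0.29,0],[0,0,-0.002],-0.2],[[0.24,-0.58,0],[0,0,-0.002],-0.2],[[0.36,-0.872,0],[0,0,-0.002],-0.2]]' >/dev/null
python3 -m jog '[[[0.12,-0.29,0],[0,0,-0.002],-0.2],[[0.24,-0.58,0],[0,0,-0.002],-0.2],[[0.36,-0.872,0],[0,0,-0.002],-0.2],[[0.36,-0.872,0],[0,0,-0.002],-0.2],[[0.36,-0.872,0],[0,0,-0.002],-0.2],[[0.36,-0.872,0],[0,0,-0.002],-0.2]]'
python3 -c "
from h import *
st();snap('side','s2')"
```

```text
clock: 9.6
position: [436.1, 196.0, 141.6]
ee_rot: [0.727, -0.687, 0.001, -0.006]
contact_force: [1.0, 1.0, 0.5]
gripper_width: 51.2
grasp_force: 0.0
clock: 11.1
position: [576.4, -154.6, 135.7]
ee_rot: [0.721, -0.693, -0.001, 0.0]
contact_force: [0.7, 0.8, -0.8]
gripper_width: 51.3
grasp_force: 0.0
t 11.1 pos [ 576.4 -154.6  135.7] yaw 2.21 w 51.3 gf 0.0 F [ 0.7  0.8 -0.8] j [ 0.01  0.42 -0.19 -0.   -0.96  0.03]
```

View pics/s2.png

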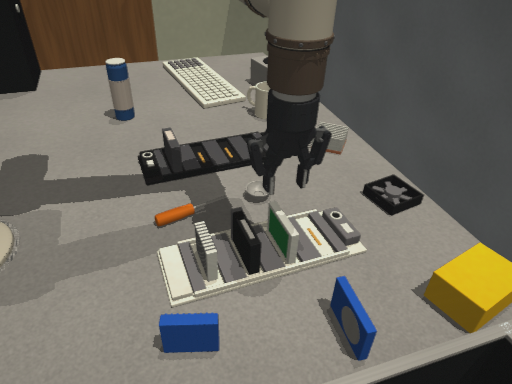

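The thick drive stands upright in the first new place (172,148), the tin and screwdriver are undisturbed, and the gripper is above slim. Next: descend, grip, lift.

```bash
python3 -m jog '[[[0.005,0,-0.25],[0,0,0],-0.2],[[0.005,0,-0.5],[0,0,0],-0.2],[[0.005,0,-0.75],[0,0,0],-0.2],[[0.005,0,-1],[0,0,0],-0.2],[[0.005,0,-1],[0,0,0],-0.2],[[0.005,0,-1],[0,0,0],1],[[0.005,0,-1],[0,0,0],1],[[0.005,0,-1],[0,0,0],1],[[0.005,0,-1],[0,0,0],1],[[0.005,0,-1],[0,0,0],1],[[0.005,0,-1],[0,0,0],1],[[0.005,0,-1],[0,0,0],1],[[0.005,0,-1],[0,0,0],1],[[0.005,0,-1],[0,0,0],1]]'
python3 -m jog '[[[0,0,0.1],[0,0,0],1],[[0,0,0.3],[0,0,0],1],[[0,0,0.5],[0,0,0],1],[[0,0,0.7],[0,0,0],1],[[0,0,0.9],[0,0,0],1],[[0,0,1],[0,0,0],1],[[0,0,1],[0,0,0],1],[[0,0,1],[0,0,0],1]]'
python3 -c "
from h import *
st()"
```

```text
clock: 12.55
position: [578.6, -155.1, 37.9]
ee_rot: [0.721, -0.693, 0.001, -0.001]
contact_force: [-0.7, 1.8, 6.2]
gripper_width: 14.1
grasp_force: 60.5
clock: 13.35
position: [576.7, -155.1, 135.5]
ee_rot: [0.72, -0.694, -0.001, 0.0]
contact_force: [-1.3, 0.4, -2.0]
gripper_width: 14.2
grasp_force: 59.7
t 13.3 pos [ 576.7 -155.1  135.5] yaw 2.16 w 14.2 gf 59.7 F [-1.3  0.4 -2. ] j [ 0.01  0.42 -0.19 -0.   -0.96  0.03]
```

```bash
python3 -m jog '[[[-0.02,0.1,0],[0,0,0.002],1],[[-0.06,0.29,0],[0,0,0.002],1],[[-0.12,0.58,0],[0,0,0.002],1],[[-0.18,0.88,0],[0,0,0.002],1]]' >/dev/null
python3 -m jog '[[[-0.06,0.29,0],[0,0,0.002],1],[[-0.12,0.58,0],[0,0,0.002],1],[[-0.18,0.88,0],[0,0,0.002],1]]' >/dev/null
python3 -m jog '[[[-0.06,0.29,0],[0,0,0.002],1],[[-0.12,0.58,0],[0,0,0.002],1],[[-0.18,0.88,0],[0,0,0.002],1]]' >/dev/null
python3 -m jog '[[[-0.06,0.29,0],[0,0,0.002],1],[[-0.12,0.58,0],[0,0,0.002],1],[[-0.16,0.78,0],[0,0,0.002],1],[[-0.18,0.88,0],[0,0,0.002],1],[[-0.18,0.88,0],[0,0,0.002],1],[[-0.18,0.88,0],[0,0,0.002],1],[[-0.18,0.88,0],[0,0,0.002],1]]'
python3 -m jog '[[[0,0,-0.1],[0,0,0],1],[[0,0,-0.3],[0,0,0],1],[[0,0,-0.5],[0,0,0],1],[[0,0,-0.7],[0,0,0],1],[[0,0,-0.85],[0,0,0],1],[[0,0,-0.92],[0,0,0],1],[[0,0,-0.95],[0,0,0],1],[[0,0,-0.96],[0,0,0],1],[[0,0,-0.96],[0,0,0],1]]'
python3 -m jog '[[[0,0,-0.01],[0,0,0],1],[[0,0,-0.02],[0,0,0],1],[[0,0,-0.02],[0,0,0],1],[[0,0,-0.02],[0,0,0],1]]'
python3 -c "
from h import *
st()"
```

```text
clock: 15.05
position: [505.4, 195.9, 136.1]
ee_rot: [0.726, -0.688, -0.0, 0.0]
contact_force: [-0.2, -0.9, -2.2]
gripper_width: 14.2
grasp_force: 59.7
clock: 15.95
position: [505.9, 197.0, 40.8]
ee_rot: [0.726, -0.687, 0.0, -0.001]
contact_force: [0.0, 0.5, -2.2]
gripper_width: 14.3
grasp_force: 59.7
clock: 16.35
position: [505.5, 196.9, 38.5]
ee_rot: [0.726, -0.687, 0.0, -0.0]
contact_force: [0.8, -0.1, -2.1]
gripper_width: 14.4
grasp_force: 59.7
t 16.4 pos [505.5 196.9  38.5] yaw 3.16 w 14.4 gf 59.7 F [ 0.8 -0.1 -2.1] j [ 0.67  0.47 -0.43  0.   -0.68 -0.62]
```

```bash
python3 -m jog '[[[0,0,-0.01],[0,0,0],1],[[0,0,-0.02],[0,0,0],1],[[0,0,-0.02],[0,0,0],1],[[0,0,-0.02],[0,0,0],1]]'
python3 -m jog '[[[0,0,0],[0,0,0],-0.2],[[0,0,0],[0,0,0],-0.2],[[0,0,0],[0,0,0],-0.2],[[0,0,0],[0,0,0],-0.2],[[0,0,0],[0,0,0],-0.2],[[0,0,0.2],[0,0,0],-0.2],[[0,0,0.6],[0,0,0],-0.2],[[0,0,1],[0,0,0],-0.2],[[0,0,1],[0,0,0],-0.2]]'
python3 -m jog '[[[0,-0.29,0],[0,0,-0.002],-0.2],[[0,-0.58,0],[0,0,-0.002],-0.2],[[0,-0.887,0],[0,0,-0.002],-0.2]]' >/dev/null
python3 -m jog '[[[0,-0.29,0],[0,0,-0.002],-0.2],[[0,-0.58,0],[0,0,-0.002],-0.2],[[0,-0.887,0],[0,0,-0.002],-0.2]]' >/dev/null
python3 -m jog '[[[0,-0.29,0],[0,0,-0.002],-0.2],[[0,-0.58,0],[0,0,-0.002],-0.2],[[0,-0.887,0],[0,0,-0.002],-0.2]]' >/dev/null
python3 -m jog '[[[0,-0.29,0],[0,0,-0.002],-0.2],[[0,-0.58,0],[0,0,-0.002],-0.2],[[0,-0.887,0],[0,0,-0.002],-0.2],[[0,-0.887,0],[0,0,-0.002],-0.2],[[0,-0.887,0],[0,0,-0.002],-0.2],[[0,-0.887,0],[0,0,-0.002],-0.2]]'
python3 -c "
from h import *
st();snap('side','s3')"
```

```text
clock: 16.75
position: [505.7, 197.0, 37.8]
ee_rot: [0.726, -0.687, 0.0, -0.0]
contact_force: [-2.6, -0.2, 7.8]
gripper_width: 14.2
grasp_force: 61.3
clock: 17.65
position: [508.9, 198.9, 142.2]
ee_rot: [0.727, -0.687, 0.002, -0.006]
contact_force: [-0.5, 0.2, 0.1]
gripper_width: 50.9
grasp_force: 0.0
clock: 19.15
position: [505.3, -157.4, 136.1]
ee_rot: [0.721, -0.693, -0.0, 0.0]
contact_force: [0.4, 0.4, 0.5]
gripper_width: 51.2
grasp_force: 0.0
t 19.1 pos [ 505.3 -157.4  136.1] yaw 2.22 w 51.2 gf 0.0 F [0.4 0.4 0.5] j [ 0.    0.32 -0.36 -0.   -0.9   0.03]
```

View pics/s3.png

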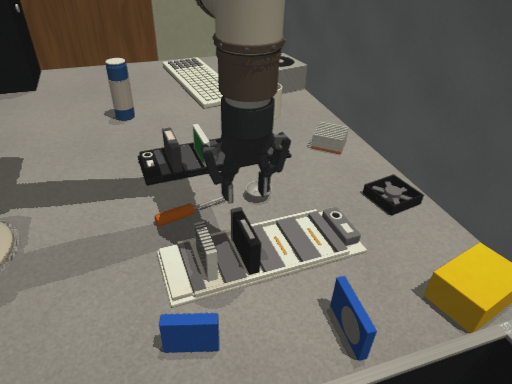

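Thick (172,148) and slim (202,143) stand upright in new places 1 and 2. Next is the sled drive, which goes to place 3.

```bash
python3 -m jog '[[[0,0,-0.25],[0,0,0],-0.2],[[0,0,-0.5],[0,0,0],-0.2],[[0,0,-0.75],[0,0,0],-0.2],[[0,0,-1],[0,0,0],-0.2],[[0,0,-1],[0,0,0],-0.2],[[0,0,-1],[0,0,0],1],[[0,0,-1],[0,0,0],1],[[0,0,-1],[0,0,0],1],[[0,0,-1],[0,0,0],1],[[0,0,-1],[0,0,0],1],[[0,0,-1],[0,0,0],1],[[0,0,-1],[0,0,0],1],[[0,0,-1],[0,0,0],1],[[0,0,-1],[0,0,0],1]]'
python3 -m jog '[[[0,0,0.1],[0,0,0],1],[[0,0,0.3],[0,0,0],1],[[0,0,0.5],[0,0,0],1],[[0,0,0.7],[0,0,0],1],[[0,0,0.9],[0,0,0],1],[[0,0,1],[0,0,0],1],[[0,0,1],[0,0,0],1],[[0,0,1],[0,0,0],1]]'
python3 -c "
from h import *
st()"
```

```text
clock: 20.6
position: [506.6, -157.9, 37.6]
ee_rot: [0.721, -0.693, 0.001, -0.001]
contact_force: [-0.2, 2.0, 6.4]
gripper_width: 19.1
grasp_force: 60.5
clock: 21.4
position: [504.7, -157.9, 135.6]
ee_rot: [0.72, -0.694, -0.001, 0.0]
contact_force: [0.3, -0.1, -2.7]
gripper_width: 19.9
grasp_force: 59.6
t 21.4 pos [ 504.7 -157.9  135.6] yaw 2.16 w 19.9 gf 59.6 F [ 0.3 -0.1 -2.7] j [ 0.    0.32 -0.36 -0.   -0.9   0.03]
```

```bash
python3 -m jog '[[[0.02,0.1,0],[0,0,0.002],1],[[0.06,0.3,0],[0,0,0.002],1],[[0.12,0.6,0],[0,0,0.002],1],[[0.18,0.896,0],[0,0,0.002],1]]' >/dev/null
python3 -m jog '[[[0.06,0.3,0],[0,0,0.002],1],[[0.12,0.6,0],[0,0,0.002],1],[[0.18,0.896,0],[0,0,0.002],1]]' >/dev/null
python3 -m jog '[[[0.06,0.3,0],[0,0,0.002],1],[[0.12,0.6,0],[0,0,0.002],1],[[0.18,0.896,0],[0,0,0.002],1]]' >/dev/null
python3 -m jog '[[[0.06,0.3,0],[0,0,0.002],1],[[0.12,0.6,0],[0,0,0.002],1],[[0.16,0.8,0],[0,0,0.002],1],[[0.18,0.896,0],[0,0,0.002],1],[[0.18,0.896,0],[0,0,0.002],1],[[0.18,0.896,0],[0,0,0.002],1],[[0.18,0.896,0],[0,0,0.002],1]]'
python3 -m jog '[[[0,0,-0.1],[0,0,0],1],[[0,0,-0.3],[0,0,0],1],[[0,0,-0.5],[0,0,0],1],[[0,0,-0.7],[0,0,0],1],[[0,0,-0.85],[0,0,0],1],[[0,0,-0.92],[0,0,0],1],[[0,0,-0.95],[0,0,0],1],[[0,0,-0.97],[0,0,0],1],[[0,0,-0.97],[0,0,0],1]]'
python3 -m jog '[[[0,0,-0.01],[0,0,0],1],[[0,0,-0.02],[0,0,0],1],[[0,0,-0.02],[0,0,0],1],[[0,0,-0.02],[0,0,0],1]]'
python3 -c "
from h import *
st()"
```

```text
clock: 23.1
position: [577.1, 199.2, 136.2]
ee_rot: [0.726, -0.688, -0.0, 0.0]
contact_force: [0.2, -0.0, -2.0]
gripper_width: 19.3
grasp_force: 59.6
clock: 24.0
position: [577.8, 200.5, 39.8]
ee_rot: [0.726, -0.687, 0.0, -0.0]
contact_force: [-0.4, 0.1, -2.7]
gripper_width: 19.4
grasp_force: 59.6
clock: 24.4
position: [577.8, 200.7, 37.9]
ee_rot: [0.726, -0.687, 0.0, -0.001]
contact_force: [-0.2, 0.2, 0.2]
gripper_width: 19.4
grasp_force: 59.9
t 24.4 pos [577.8 200.7  37.9] yaw 3.17 w 19.4 gf 59.9 F [-0.2  0.2  0.2] j [ 0.6   0.56 -0.25  0.   -0.76 -0.54]
```

```bash
python3 -m jog '[[[0,0,-0.01],[0,0,0],1],[[0,0,-0.01],[0,0,0],1],[[0,0,-0.01],[0,0,0],1]]'
python3 -m jog '[[[0,0,0],[0,0,0],-0.2],[[0,0,0],[0,0,0],-0.2],[[0,0,0],[0,0,0],-0.2],[[0,0,0],[0,0,0],-0.2],[[0,0,0],[0,0,0],-0.2],[[0,0,0.2],[0,0,0],-0.2],[[0,0,0.6],[0,0,0],-0.2],[[0,0,1],[0,0,0],-0.2],[[0,0,1],[0,0,0],-0.2]]'
python3 -m jog '[[[-0.12,-0.3,0],[0,0,-0.002],-0.2],[[-0.24,-0.6,0],[0,0,-0.002],-0.2],[[-0.36,-0.903,0],[0,0,-0.002],-0.2]]' >/dev/null
python3 -m jog '[[[-0.12,-0.3,0],[0,0,-0.002],-0.2],[[-0.24,-0.6,0],[0,0,-0.002],-0.2],[[-0.36,-0.903,0],[0,0,-0.002],-0.2]]' >/dev/null
python3 -m jog '[[[-0.12,-0.3,0],[0,0,-0.002],-0.2],[[-0.24,-0.6,0],[0,0,-0.002],-0.2],[[-0.36,-0.903,0],[0,0,-0.002],-0.2]]' >/dev/null
python3 -m jog '[[[-0.12,-0.3,0],[0,0,-0.002],-0.2],[[-0.24,-0.6,0],[0,0,-0.002],-0.2],[[-0.36,-0.903,0],[0,0,-0.002],-0.2],[[-0.36,-0.903,0],[0,0,-0.002],-0.2],[[-0.36,-0.903,0],[0,0,-0.002],-0.2],[[-0.36,-0.903,0],[0,0,-0.002],-0.2]]'
python3 -c "
from h import *
st();snap('side','s4')"
```

```text
clock: 24.7
position: [577.9, 200.7, 37.6]
ee_rot: [0.726, -0.687, 0.0, -0.001]
contact_force: [-1.9, -0.4, 6.1]
gripper_width: 19.3
grasp_force: 60.9
clock: 25.6
position: [581.1, 202.2, 143.0]
ee_rot: [0.727, -0.687, 0.002, -0.006]
contact_force: [0.2, 0.7, -0.6]
gripper_width: 51.0
grasp_force: 0.0
clock: 27.1
position: [433.8, -160.4, 136.3]
ee_rot: [0.721, -0.693, 0.0, -0.0]
contact_force: [0.3, 0.3, -0.2]
gripper_width: 51.3
grasp_force: 0.0
t 27.1 pos [ 433.8 -160.4  136.3] yaw 2.22 w 51.3 gf 0.0 F [ 0.3  0.3 -0.2] j [-0.    0.21 -0.51 -0.   -0.85  0.04]
```

View pics/s4.png

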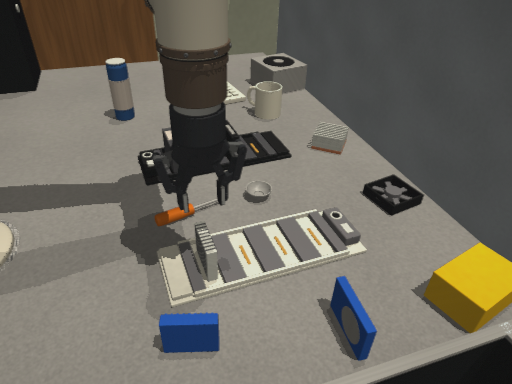

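Only the short drive (206,250) is left in the old dock, and the sled is just visible at (232,130). I grip short and lift it.

```bash
python3 -m jog '[[[0,0,-0.25],[0,0,0],-0.2],[[0,0,-0.5],[0,0,0],-0.2],[[0,0,-0.75],[0,0,0],-0.2],[[0,0,-1],[0,0,0],-0.2],[[0,0,-1],[0,0,0],-0.2],[[0,0,-1],[0,0,0],1],[[0,0,-1],[0,0,0],1],[[0,0,-1],[0,0,0],1],[[0,0,-1],[0,0,0],1],[[0,0,-1],[0,0,0],1],[[0,0,-1],[0,0,0],1],[[0,0,-1],[0,0,0],1],[[0,0,-1],[0,0,0],1],[[0,0,-1],[0,0,0],1]]'
python3 -m jog '[[[0,0,0.1],[0,0,0],1],[[0,0,0.3],[0,0,0],1],[[0,0,0.5],[0,0,0],1],[[0,0,0.7],[0,0,0],1],[[0,0,0.9],[0,0,0],1],[[0,0,1],[0,0,0],1],[[0,0,1],[0,0,0],1],[[0,0,1],[0,0,0],1]]'
python3 -c "
from h import *
st()"
```

```text
clock: 28.55
position: [434.6, -160.7, 37.3]
ee_rot: [0.721, -0.693, 0.001, -0.001]
contact_force: [-0.4, 3.4, 6.5]
gripper_width: 17.4
grasp_force: 60.4
clock: 29.35
position: [432.7, -160.7, 135.7]
ee_rot: [0.72, -0.694, -0.001, 0.0]
contact_force: [-0.1, 0.0, -0.9]
gripper_width: 17.2
grasp_force: 59.6
t 29.4 pos [ 432.7 -160.7  135.7] yaw 2.16 w 17.2 gf 59.6 F [-0.1  0.  -0.9] j [-0.    0.21 -0.51 -0.   -0.85  0.04]
```

```bash
python3 -m jog '[[[0.06,0.1,0],[0,0,0.002],1],[[0.18,0.3,0],[0,0,0.002],1],[[0.36,0.6,0],[0,0,0.002],1],[[0.54,0.914,0],[0,0,0.002],1]]' >/dev/null
python3 -m jog '[[[0.18,0.3,0],[0,0,0.002],1],[[0.36,0.6,0],[0,0,0.002],1],[[0.54,0.914,0],[0,0,0.002],1]]' >/dev/null
python3 -m jog '[[[0.18,0.3,0],[0,0,0.002],1],[[0.36,0.6,0],[0,0,0.002],1],[[0.54,0.914,0],[0,0,0.002],1]]' >/dev/null
python3 -m jog '[[[0.18,0.3,0],[0,0,0.002],1],[[0.36,0.6,0],[0,0,0.002],1],[[0.48,0.8,0],[0,0,0.002],1],[[0.54,0.914,0],[0,0,0.002],1],[[0.54,0.914,0],[0,0,0.002],1],[[0.54,0.914,0],[0,0,0.002],1],[[0.54,0.914,0],[0,0,0.002],1]]'
python3 -m jog '[[[0,0,-0.1],[0,0,0],1],[[0,0,-0.3],[0,0,0],1],[[0,0,-0.5],[0,0,0],1],[[0,0,-0.7],[0,0,0],1],[[0,0,-0.85],[0,0,0],1],[[0,0,-0.92],[0,0,0],1],[[0,0,-0.95],[0,0,0],1],[[0,0,-0.97],[0,0,0],1],[[0,0,-0.97],[0,0,0],1]]'
python3 -m jog '[[[0,0,-0.01],[0,0,0],1],[[0,0,-0.02],[0,0,0],1],[[0,0,-0.02],[0,0,0],1],[[0,0,-0.02],[0,0,0],1]]'
python3 -c "
from h import *
st()"
```

```text
clock: 31.05
position: [648.8, 203.8, 136.2]
ee_rot: [0.726, -0.688, -0.0, 0.001]
contact_force: [0.3, 0.8, -1.1]
gripper_width: 17.6
grasp_force: 59.6
clock: 31.95
position: [649.9, 205.0, 40.0]
ee_rot: [0.726, -0.687, 0.0, -0.001]
contact_force: [0.2, -0.3, -1.2]
gripper_width: 17.4
grasp_force: 59.6
clock: 32.35
position: [649.7, 205.0, 37.7]
ee_rot: [0.726, -0.687, 0.0, -0.0]
contact_force: [0.1, 0.6, -0.4]
gripper_width: 17.4
grasp_force: 59.6
t 32.4 pos [649.7 205.   37.7] yaw 3.16 w 17.4 gf 59.6 F [ 0.1  0.6 -0.4] j [ 0.54  0.65 -0.06  0.   -0.86 -0.49]
```

```bash
python3 -m jog '[[[0,0,-0.01],[0,0,0],1],[[0,0,-0.01],[0,0,0],1],[[0,0,-0.01],[0,0,0],1]]'
python3 -m jog '[[[0,0,0],[0,0,0],-0.2],[[0,0,0],[0,0,0],-0.2],[[0,0,0],[0,0,0],-0.2],[[0,0,0],[0,0,0],-0.2],[[0,0,0],[0,0,0],-0.2],[[0,0,0.2],[0,0,0],-0.2],[[0,0,0.6],[0,0,0],-0.2],[[0,0,1],[0,0,0],-0.2],[[0,0,1],[0,0,0],-0.2]]'
python3 -m jog '[[[0,-0.3,0.3],[0,0,0],-0.2],[[0,-0.6,0.6],[0,0,0],-0.2],[[0,-1,1],[0,0,0],-0.2],[[0,-1,1],[0,0,0],-0.2]]' >/dev/null
python3 -m jog '[[[0,-0.4,0],[0,0,0],-0.2],[[0,-1,0],[0,0,0],-0.2],[[0,-1,0],[0,0,0],-0.2]]' >/dev/null
python3 -m jog '[[[0,-0.4,0],[0,0,0],-0.2],[[0,-1,0],[0,0,0],-0.2],[[0,-1,0],[0,0,0],-0.2]]' >/dev/null
python3 -m jog '[[[0,-0.4,0],[0,0,0],-0.2],[[0,-1,0],[0,0,0],-0.2],[[0,-1,0],[0,0,0],-0.2],[[0,-1,0],[0,0,0],-0.2],[[0,-1,0],[0,0,0],-0.2]]'
python3 - <<'E'
from h import *
st(); snap('side','s5'); d=snap('top','top5'); R,t=d['R'],d['t']
v,u=np.mgrid[:384,:512]; z=d['range_z']
W=(np.stack([(u-d['cx'])/d['fx']*z,(v-d['cy'])/d['fy']*z,z],-1)-t)@R; X,Y,Z=W[...,0],W[...,1],W[...,2]
for n,h,x in [('thick',78,433),('slim',78,505),('sled',80,577),('short',76,649)]:
    p=W[(abs(Z-h)<4)&(Y>130)&(Y<270)&(abs(X-x)<35)]
    r=cv2.minAreaRect(p[:,:2].astype(np.float32)); print(n,np.round(r[0],1),np.round(r[1],1),round(r[2],1),round(float(np.median(p[:,2])),1),'dist',round(float(np.hypot(r[0][0]-376.5,r[0][1]-189.6)),1))
cv2.imwrite('pics/c5.png',cv2.resize(d['frame'][90:300,110:360,::-1],(750,630))[:600])
E
```

```text
clock: 32.65
position: [649.8, 205.1, 37.4]
ee_rot: [0.726, -0.687, 0.0, -0.0]
contact_force: [-1.4, 0.6, 5.1]
gripper_width: 17.6
grasp_force: 60.6
clock: 33.55
position: [653.3, 206.3, 143.9]
ee_rot: [0.727, -0.687, 0.003, -0.006]
contact_force: [0.2, 0.8, 1.1]
gripper_width: 51.4
grasp_force: 0.0
clock: 35.05
position: [649.6, -194.1, 235.7]
ee_rot: [0.726, -0.687, -0.0, 0.0]
contact_force: [-0.1, 0.1, -0.1]
gripper_width: 51.3
grasp_force: 0.0
t 35.0 pos [ 649.6 -194.1  235.7] yaw 3.17 w 51.3 gf 0.0 F [-0.1  0.1 -0.1] j [-0.05  0.47  0.16 -0.   -1.26  0.11]
thick [433.4 204.4] [22.  80.3] 3.3 78.1 dist 58.8
slim [506.6 197.3] [14.9 98.7] 3.5 77.8 dist 130.4
sled [578.3 200.7] [ 20.  100.2] 2.9 80.1 dist 202.1
short [650.1 204.6] [19.2 78.7] 3.4 76.1 dist 274.0
```

View pics/s5.png

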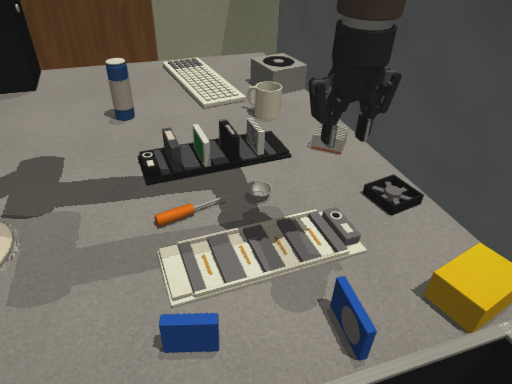

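View pics/c5.png

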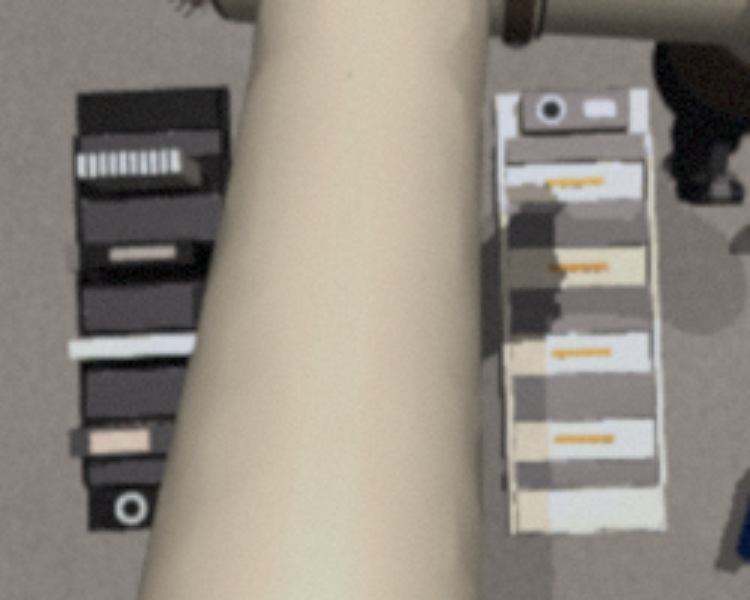

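All four drives stand upright in the new dock in the right order. Their tops are at 76–80 mm, and their distances from the power block are 57–59, 130, 202 and 274 mm. The old dock is empty, the tin and screwdriver are unmoved, and the arm is clear.

```bash
python3 -c "
from bench import job_done
print(job_done())"
```

```text
the job is handed in; nothing more can be done
None
```

All four drives now stand upright in the new dock, in order from its power block (thick, slim, sled, short), and the job is handed in; the hand-in call gave no verdict, but my last camera check put every drive within tolerance, with the screw tin and screwdriver in their original places.

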